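Open the thimble-card case by its paddle latch

TASK

Open the little walnut display case on the glass shelf so that the thimble cards can be taken out: lift its paddle handle until you feel the hidden pawl reach its soft stop and, keeping it up, gently swing the door towards you until it stands about square to the case, then let go and take your hand away. The latch is delicate: never force the paddle hard against its stop, and never tug the door while the pawl is still caught; leave the thimbles, the turtle and the weight where they are.

Things in the scene. Friction and masses are not known exactly. Their poses are not given: they have to be found in the camera images.
- case: Walnut and glass display case, fixed: 150 mm deep (x), 230 wide (y), 145 tall, without the door. Origin at the centre of its underside, z up. The door's front face, when shut, is its plane x = -89 mm. Hidden behind the door's top rail sits the catch: a keeper bar that holds the pawl and, below, a rubber bumper that stops it. The catch's height was set by hand within 15 mm and cannot be seen.
- door (a joint): Door: walnut frame, glass pane, 14 mm thick, 230 wide, from 6 to 145 mm above the shelf, 0.4 kg. Upright hinge at its +y edge (case frame). 0 = shut; grows in rad as the free -y edge swings out to the case's -x (clockwise seen from above); stop at 1.75. Stays where left (friction 0.06 N m). While the pawl is caught it gives only about 1.5 mm at the paddle.
- door_hinge (a point): Point on the door's hinge axis, at the front face and at the height of the paddle's pivot: (-89, 115, 112) mm in the case's frame. The paddle lies 125 mm from this axis.
- paddle: Brass paddle handle on the door's front. Origin on its level pivot axis (its y): (-89, -10, 112) mm in the case's frame when shut. At rest the blade points out (-x) and droops 0.35 rad: 6 mm thick, 26 wide, reaching 66 mm from the pivot, with a 12 mm thick cross-bar 52 mm out, 34 long over the 7 mm studs on its ends (along y). Pinch the studs from above; they turn in the grip.
- paddle_grip (a point): Middle of the cross-bar on the paddle's blade, 52 mm out from the pivot: at rest 49 mm in front of the door's face and 18 mm below the pivot.
- paddle_lift (a joint): Lift of the paddle, rad: 0 at rest, grows as the blade rises. Sprung: 5 N at the grip point at first, 9 N at 0.8. The pawl clears its keeper at 0.11 to 0.67 (differs each time); 0.04 to 0.12 later it lands on the bumper and the force rises steeply (each added N at the grip puts 1.6 N on it). Over 14 N on bumper or keeper harms the latch. With the door 0.15 rad open the paddle may drop.
- bronze_thimble: Bronze thimble, 25 mm wide, 26 mm tall, loose, standing beside the case. Origin at the centre of its underside.
- bisque_thimble: White bisque thimble, 27 mm wide, 29 mm tall, loose, standing beside the case. Origin at the centre of its underside.
- turtle: Carved soapstone turtle, about 65 mm long, 26 mm tall, loose, beside the case. Origin under its shell.
- pear_weight: Brass sewing weight in the shape of a pear, 50 mm wide, 58 mm tall, loose, at the hinge side of the case. Origin at the centre of its underside.

How it is judged (in metres and radians):
On the way, in this order (a step that is already met when the one before it is completed fails the run):
1. the paddle is lifted while the door is still shut (value of joint paddle_lift above 0.08 rad and value of joint door below 0.04 rad), for 0.1 s.
2. the door is swung ajar (value of joint door above 0.2 rad), for 0.05 s.
At the end, for the whole second after the job is handed in: the door stands open between 1.25 rad and its stop (about 72 to 100 degrees) and at rest, and the paddle has dropped back to rest (within 0.06 rad) (value of joint door between 1.25 and 1.8 rad and velocity of joint door between -0.05 and 0.05 rad/s and value of joint paddle_lift below 0.06 rad); the robot touches nothing.
It fails at once if the pawl is pressed on its bumper or dragged on its keeper with more than 14 N (contact force between case and paddle above 14 N).
It fails at once if the door is flung faster than 2 rad/s (velocity of joint door above 2 rad/s).
It fails at once if a thimble, the turtle or the weight is moved more than 12 mm (distance of any of bronze_thimble, bisque_thimble, turtle, pear_weight from where it was at the start of the episode above 0.012 m).
It also fails if it takes over 72 s, if anything falls off the work surface, if the arm or the gripper's body presses on something with over 40 N, if the wrist force passes 120 N, or if a joint passes its speed limit or range.

ROBOT

A 6-joint arm with a two-finger parallel gripper is mounted at the origin on the work surface. World frame = base frame: x ahead of the robot, y to its left, z up, the work surface at z = 0. Lengths are in mm, angles in degrees, forces in N, time in s.
With the tool pointing down it reaches from about 300 to 950 mm from the base axis. Payload 3.1 kg.
Tool frame: the origin (TCP) lies at the very end of the fingers, on their centre line; the grasp point (between the pads) lies 19 mm behind it; z points along the fingers, y is the line along which they close (so a half turn about z gives the same grasp; the last joint's range is limited). The gripper opens to 85 mm and grips with 20 to 120 N. Pads are 22 mm wide; open, the fingers measure 114 mm over their backs; the gripper's body (76 mm by 85 mm) begins 54 mm behind the grasp point. The pads swing forward as they close: fully open they stand 13 mm farther back than shut.
Start: joints at [-79.796, 17.653, 93.61, -0, 68.738, -3.994], TCP at [153.267, -605.922, 231.272] pointing down, gripper open.
Joint ranges: [-175.34, 175.34], [-45.06, 112.39], [2.9, 150.54], [-68.45, 248.45], [3.09, 151.38], [-168.51, 168.51]. Speed limits (degrees/s): [159.86, 159.86, 180, 180, 180, 180].

INTERFACE

Orientations are given as [roll, pitch, yaw] about the fixed x, y, z axes, in that order (R = Rz(yaw) Ry(pitch) Rx(roll)).
In Python, from plant import readout, optics, ticket, models gives the robot as it stands.
- The arm moves only by the shell command python3 -m creep 'ROWS' [OPENING]. ROWS is JSON, a list of rows, each an object of numbers: "tx", "ty", "tz": the shift along the tool's x, y, z in mm; "wx", "wy", "wz": the turn, a rotation vector about the tool's x, y, z in degrees. A call has exactly 8 rows; each row is the pose to reach, as a shift and turn from the pose commanded when the call began, along the tool's axes at that moment; what a row does not reach only later rows make up. A row lasts 1/8 s, in which the tool goes at most 62.5 mm and 10.7 degrees, less where a joint would pass 70% of its speed; a pose out of reach is approached as far as the arm can. A call with a gripper value outside its range is refused whole. OPENING is the closure, from -1 (fully open) to 1 (shut), so that 0 is half open, set as the call begins (- or left out, the last holds). The fingers move at their own pace and stop on an object; the grip force is fixed at half the most. Time passes only in rows, so rows that repeat a pose let the fingers close, or fill a call up. It gives the time, the measured TCP pose, the force, the opening and the grip force at its end, in the units of the state.
- readout.get_state(): the state, without advancing time (a new reading comes with each control period).
- optics.capture(name): name is "scene" or "top"; returns the picture (400x640x3 uint8, red, green, blue); there is no depth.
- optics.get_calibration(name): a dict with "mtx" (3x3 intrinsics, pixels), "dist_coeffs" ([k1, k2, p1, p2, k3] as OpenCV has them; the pictures are not rectified), "rvec" (rotation vector, rad) and "tvec" (3), from world to camera coordinates, as OpenCV has them. Camera axes: x right, y down, z forward; pixel columns grow to the right and rows downward; lengths in mm; the calibration is good to about 2 mm. A picture is of the moment at which its call begins. get_calibration takes no time and is no camera call.
- ticket.finish_job(): hands the job in; it is judged then, once.
Trained networks look in the newest picture that a camera, given by its name, has taken for a name from the list of things; names that differ only in an ending like _2 or _b are one class to them, and where a whole thing is asked for, a point or a joint stands for the part that bears it (a point fixed in the world has none). Each returns a list of dicts, best first, with "conf" (0 to 1); they miss things now and then, are a little off and sometimes report something else, mostly with a low value. They report only what shows in the picture. A call takes as long as a camera call.
- models.find_in(camera, label): "rect" ([left, top, width, height] in pixels, round what is visible of it).
The state is a dict: "time_s": time; "joint_positions": joint angles; "qvel": joint speeds; "joint_efforts": joint torques, N m; "position": TCP position; "orientation": TCP orientation; "force": force on the tool from outside, world axes, zero at the start; "wrist_torque": the same for the moment, N m; "opening": finger opening in mm; "finger_force": force on a finger pad.
Only numpy, scipy, OpenCV 4.12 (cv2) and the standard library are available. Lean on these libraries where they do the work, as an engineer would, in place of code of your own. Each camera call takes 0.05 s, during which the arm holds its last target. There are 200 camera calls.

## Working session

There is one attempt and no reset: what is moved stays moved. The work goes in short steps, Python scripts to look and compute and a shell command to move; the robot and the scene stay as the last step left them, time stands still between calls to the robot, and variables do not carry over. Pictures are saved under pics/ and viewed, at most 10 in all, crops included, and the job is handed in when it is done.

```bash
mkdir -p pics; ls; python3 - <<'E'
from plant import readout, optics, models
import cv2
print(readout.get_state())
for c in ["scene","top"]:
    im=optics.capture(c); cv2.imwrite(f"pics/{c}0.png",im[:,:,::-1])
    k=optics.get_calibration(c); print(c,k)
    for l in ["case","door","paddle","bronze_thimble","bisque_thimble","turtle","pear_weight"]:
        print(l,[(([round(v) for v in d['rect']]),round(d['conf'],2)) for d in models.find_in(c,l)[:2]])
E
```

```text
pics
{'time_s': 0.0, 'joint_positions': array([-7.97961523e+01,  1.77040347e+01,  9.36923844e+01, -1.58821306e-03,
        6.87354027e+01, -3.99213280e+00]), 'qvel': array([ 0.09508952,  0.00926111, -0.00636533, -0.00216565, -0.06782718,
        0.06129964]), 'joint_efforts': array([-3.34920906e-04, -4.15249979e+01, -2.76663709e+01, -2.20121233e-04,
        1.02282557e-02, -1.65159219e-05]), 'position': array([ 153.10617601, -605.09340683,  230.02835825]), 'orientation': array([-1.79868395e+02, -7.70219312e-03,  1.41965494e+01]), 'force': array([ 0.30788982, -0.48259818,  0.86312283]), 'wrist_torque': array([ 0.0286523 ,  0.03695809, -0.00118512]), 'finger_force': 0.0, 'opening': 85.5181149560016}
scene {'mtx': array([[424.94292598,   0.        , 317.24178961],
       [  0.        , 424.94292598, 192.14306049],
       [  0.        ,   0.        ,   1.        ]]), 'dist_coeffs': array([0.03485155, 0.        , 0.        , 0.        , 0.        ]), 'rvec': array([ 2.24354345, -0.08904114,  0.01705767]), 'tvec': array([-598.01502331,  120.32608074,  837.17517854])}
case [([310, 142, 137,
[... 300 characters left out ...]
t [([310, 146, 48, 132], 0.38)]
top {'mtx': array([[500.35541068,   0.        , 316.77050603],
       [  0.        , 500.35541068, 198.47212153],
       [  0.        ,   0.        ,   1.        ]]), 'dist_coeffs': array([-0.13542686,  0.        ,  0.        ,  0.        ,  0.        ]), 'rvec': array([ 2.15116195, -2.14850566,  0.14185561]), 'tvec': array([  4.37063251, 636.3271861 , 976.89262852])}
case [([256, 98, 132, 125], 0.86)]
door [([258, 172, 125, 50], 0.77)]
paddle [([312, 191, 21, 29], 0.6)]
bronze_thimble [([398, 200, 12, 11], 0.55)]
bisque_thimble [([396, 200, 10, 11], 0.57), ([313, 191, 20, 29], 0.41)]
turtle [([404, 168, 24, 29], 0.71)]
pear_weight [([212, 162, 24, 27], 0.57)]
```

```bash
python3 - <<'E'
import cv2
a=cv2.imread("pics/scene0.png")[120:360,240:480]; cv2.imwrite("pics/s_c.png",cv2.resize(a,(600,600),interpolation=cv2.INTER_CUBIC))
a=cv2.imread("pics/top0.png")[80:240,200:440]; cv2.imwrite("pics/t_c.png",cv2.resize(a,(792,528),interpolation=cv2.INTER_CUBIC))
E
```

```text
(no output)
```

View pics/s_c.png

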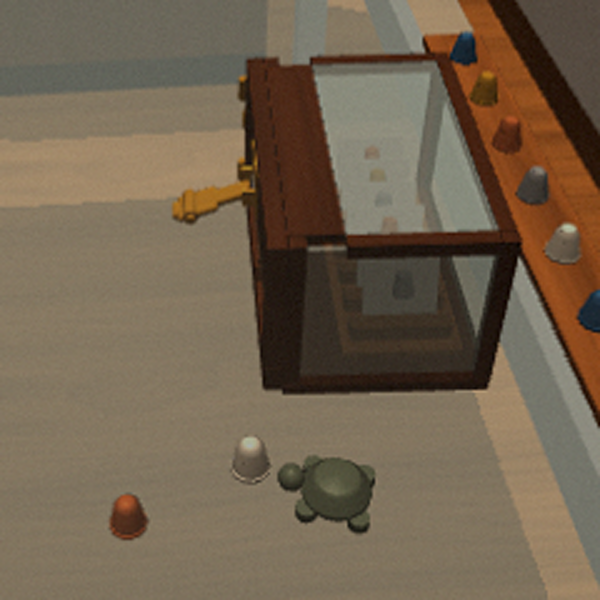

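View pics/t_c.png

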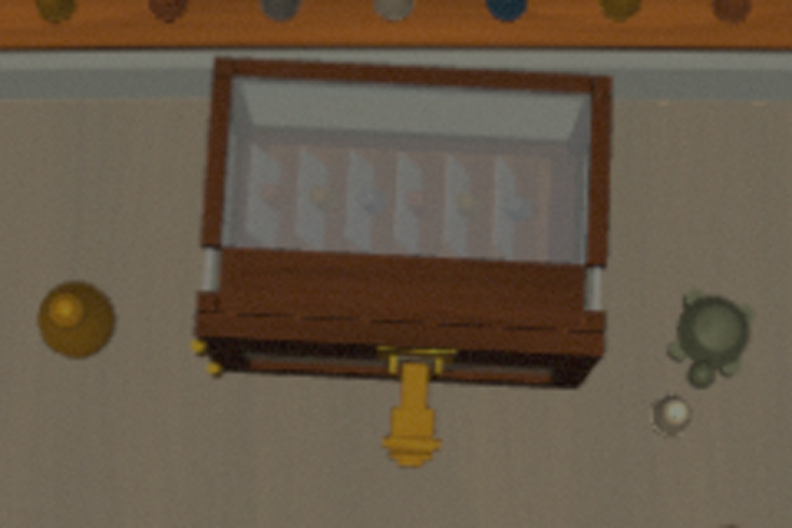

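The scene view shows the case with the paddle at about (185,205) in the crop. The bisque thimble, turtle and bronze thimble are on the -y side, clear of the door. In the top view the cross-bar is at crop (384..440,445) and the pear is at left (75,320), on the hinge side. Next I fit the case pose from its corners.

```bash
cat > h.py <<'E'
import numpy as np, cv2
from plant import optics
C={c:optics.get_calibration(c) for c in("scene","top")}
def proj(c,P):
    k=C[c]; return cv2.projectPoints(np.float64(P).reshape(-1,1,3),k["rvec"],k["tvec"],k["mtx"],k["dist_coeffs"])[0].reshape(-1,2)
def ray(c,uv,z):
    k=C[c]; n=cv2.undistortPoints(np.float64([[uv]]),k["mtx"],k["dist_coeffs"]).ravel()
    R=cv2.Rodrigues(k["rvec"])[0]; o=-R.T@k["tvec"]; d=R.T@np.r_[n,1]; return o+d*(z-o[2])/d[2]
def w(p,P):
    c,s=np.cos(p[2]),np.sin(p[2]); P=np.float64(P).reshape(-1,3)
    return np.c_[p[0]+c*P[:,0]-s*P[:,1],p[1]+s*P[:,0]+c*P[:,1],P[:,2]+p[3]]
E
python3 - <<'E'
from h import *
from scipy.optimize import least_squares
S=[((75,-115,145),(518,240)),((75,115,145),(445,57)),((75,-115,0),(488,388)),((-89,-115,6),(264,387)),((-89,-115,145),(262,245)),((-89,115,145),(248,60)),((-138,-10,94),(183,205))]
T=[((75,115,145),(217,57)),((75,-115,145),(611,77)),((-89,-115,6),(578,387)),((-138,-10,94),(412,445))]
obs=[("scene",P,(240+u/2.5,120+v/2.5)) for P,(u,v) in S]+[("top",P,(200+u/3.3,80+v/3.3)) for P,(u,v) in T]
f=lambda p:np.concatenate([proj(c,w(p,P))[0]-uv for c,P,uv in obs])
for z in (None,0):
    g=(lambda q:f(q)) if z is None else (lambda q:f(np.r_[q,0]))
    r=least_squares(g,[600,0,0,0][:4 if z is None else 3],loss='soft_l1')
    print(r.x, np.degrees(r.x[2])); print(g(r.x).reshape(-1,2).round(1).tolist())
p=np.r_[r.x,0]
print("grip",w(p,(-138,-10,94)),"pivot",w(p,(-89,-10,112)),"hinge",w(p,(-89,115,112)))
for n,c,uv,z in [("pear","top",(200+75/3.3,80+320/3.3),25),("bisque","top",(200+672/3.3,80+413/3.3),15),("turtle","top",(200+713/3.3,80+330/3.3),15),("bronze","scene",(291,328),10)]: print(n,ray(c,uv,z))
E
```

```text
[ 7.35346636e+02 -6.95997771e+00 -5.03947930e-02 -2.48720490e-01] -2.8874089462307113
[[1.3, 0.1], [0.8, -2.5], [-0.5, 0.5], [-1.2, 1.0], [1.4, 0.8], [-1.3, -1.5], [2.1, -0.0], [-1.1, 0.2], [0.5, 0.1], [-0.4, 1.6], [-0.3, 0.3]]
[ 7.35284981e+02 -7.07379189e+00 -5.04539607e-02] -2.8907990098146152
[[1.3, 0.0], [0.8, -2.6], [-0.5, 0.5], [-1.2, 1.0], [1.4, 0.7], [-1.3, -1.6], [2.1, -0.1], [-1.1, 0.2], [0.6, 0.1], [-0.4, 1.6], [-0.3, 0.3]]
grip [[596.95626497 -10.10137364  94.        ]] pivot [[645.89391095 -12.57256896 112.        ]] hinge [[652.19798063 112.26836466 112.        ]]
pear [684.13561981 202.70711971  25.        ]
bisque [ 626.17680662 -177.08018232   15.        ]
turtle [ 679.80262802 -204.80259176   15.        ]
bronze [ 542.16107736 -219.80746624   10.        ]
```

```bash
cat > d.py <<'E'
import sys; from h import *
from plant import readout
from scipy.spatial.transform import Rotation as Ro
s=readout.get_state(); R=Ro.from_euler("xyz",s["orientation"],degrees=True)
x,y,z,yaw=map(float,sys.argv[1:5])
print("t",s["time_s"],"pos",s["position"].round(1),s["orientation"].round(1),"shift",R.inv().apply(np.array([x,y,z])-s["position"]).round(1),
 "turn",(R.inv()*Ro.from_euler("xyz",[180,0,yaw],degrees=True)).as_rotvec(degrees=True).round(1),"F",s["force"].round(1))
E
python3 -m creep '[{"tx":36,"ty":-29,"wz":-10},{"tx":72,"ty":-58,"wz":-20},{"tx":108,"ty":-88,"wz":-30},{"tx":144,"ty":-117,"wz":-40},{"tx":180,"ty":-146,"wz":-50},{"tx":216,"ty":-176,"wz":-60},{"tx":252,"ty":-205,"wz":-70},{"tx":288,"ty":-234,"wz":-80}]' -1
python3 d.py 597 -10.1 171 177.1
```

```text
t 0.8 pos [ 153.3 -605.9  231.3] [180.    0.   14.2] shift [ 576.3 -468.8   60.3] turn [   0.     0.  -162.9] F [ 0.3 -0.5  0.3]schema error: expected keys tx, ty, tz, wx, wy, wz
```

```bash

python3 -m creep '[{"tx":36,"ty":-29,"tz":0,"wx":0,"wy":0,"wz":-10},{"tx":72,"ty":-58,"tz":0,"wx":0,"wy":0,"wz":-20},{"tx":108,"ty":-88,"tz":0,"wx":0,"wy":0,"wz":-30},{"tx":144,"ty":-117,"tz":0,"wx":0,"wy":0,"wz":-40},{"tx":180,"ty":-146,"tz":0,"wx":0,"wy":0,"wz":-50},{"tx":216,"ty":-176,"tz":0,"wx":0,"wy":0,"wz":-60},{"tx":252,"ty":-205,"tz":0,"wx":0,"wy":0,"wz":-70},{"tx":288,"ty":-234,"tz":0,"wx":0,"wy":0,"wz":-80}]' -1
python3 d.py 597 -10.1 171 177.1
```

```text
time_s: 1.8
position: [376.0, -307.3, 231.6]
orientation: [180.0, 0.0, 94.5]
force: [-0.0, 0.5, 0.0]
opening: 85.5
finger_force: 0.0
t 1.8 pos [ 376.  -307.3  231.6] [180.    0.   94.5] shift [278.9 243.7  60.6] turn [  0.    0.1 -82.6] F [-0.   0.5  0. ]
```

```bash

python3 -m creep '[{"tx":35,"ty":30,"tz":0,"wx":0,"wy":0,"wz":-10.4},{"tx":70,"ty":61,"tz":0,"wx":0,"wy":0,"wz":-20.8},{"tx":105,"ty":91,"tz":0,"wx":0,"wy":0,"wz":-31.2},{"tx":140,"ty":122,"tz":10,"wx":0,"wy":0,"wz":-41.6},{"tx":175,"ty":152,"tz":20,"wx":0,"wy":0,"wz":-52},{"tx":210,"ty":183,"tz":30,"wx":0,"wy":0,"wz":-62.4},{"tx":245,"ty":213,"tz":45,"wx":0,"wy":0,"wz":-72.8},{"tx":279,"ty":244,"tz":60,"wx":0,"wy":0,"wz":-82.6}]' -1
python3 d.py 597 -10.1 74 177.1
```

```text
time_s: 2.8
position: [599.0, -11.0, 171.1]
orientation: [-180.0, 0.0, 177.1]
force: [0.8, 0.2, 0.9]
opening: 85.4
finger_force: 0.0
t 2.8 pos [599.  -11.  171.1] [-180.     0.   177.1] shift [ 2.2  0.8 97.1] turn [-0.  0.  0.] F [0.8 0.2 0.9]
```

```bash

python3 -m creep '[{"tx":1,"ty":0,"tz":15,"wx":0,"wy":0,"wz":0},{"tx":2,"ty":0,"tz":30,"wx":0,"wy":0,"wz":0},{"tx":2,"ty":0,"tz":45,"wx":0,"wy":0,"wz":0},{"tx":2,"ty":0,"tz":60,"wx":0,"wy":0,"wz":0},{"tx":2,"ty":0,"tz":75,"wx":0,"wy":0,"wz":0},{"tx":2,"ty":0,"tz":88,"wx":0,"wy":0,"wz":0},{"tx":2,"ty":0,"tz":97,"wx":0,"wy":0,"wz":0},{"tx":2,"ty":0,"tz":97,"wx":0,"wy":0,"wz":0}]' -1
python3 d.py 597 -10.1 74 177.1
python3 - <<'E'
from h import *
for c in ("scene","top"):
    globals()[c]=optics.capture(c)[:,:,::-1]
o=[]
for im,c in ((scene,"scene"),(top,"top")):
    im=im.copy(); u,v=proj(c,[597,-10,94])[0].round().astype(int); print(c,u,v)
    a=im[max(v-50,0):v+50,u-50:u+50]; o.append(cv2.resize(a,(400,400),interpolation=cv2.INTER_CUBIC))
cv2.imwrite("pics/g1.png",np.hstack(o))
E
```

```text
time_s: 3.8
position: [595.3, -12.2, 73.3]
orientation: [180.0, -0.1, 176.8]
force: [0.7, 0.7, -0.7]
opening: 85.3
finger_force: 0.0
t 3.8 pos [595.3 -12.2  73.3] [ 1.800e+02 -1.000e-01  1.768e+02] shift [-1.5  2.1 -0.7] turn [ 0.  -0.1 -0.3] F [ 0.7  0.7 -0.7]
scene 315 202
top 325 215
```

View pics/g1.png

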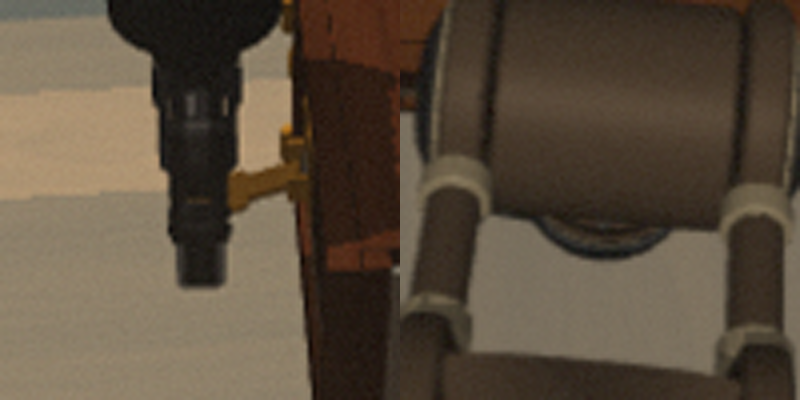

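```bash

python3 -m creep '[{"tx":0,"ty":1,"tz":0,"wx":0,"wy":0,"wz":0},{"tx":0,"ty":1,"tz":0,"wx":0,"wy":0,"wz":0},{"tx":0,"ty":1,"tz":0,"wx":0,"wy":0,"wz":0},{"tx":0,"ty":1,"tz":0,"wx":0,"wy":0,"wz":0},{"tx":0,"ty":1,"tz":0,"wx":0,"wy":0,"wz":0},{"tx":0,"ty":1,"tz":0,"wx":0,"wy":0,"wz":0},{"tx":0,"ty":1,"tz":0,"wx":0,"wy":0,"wz":0},{"tx":0,"ty":1,"tz":0,"wx":0,"wy":0,"wz":0}]' 1
python3 -m creep '[{"tx":0,"ty":0,"tz":0,"wx":0,"wy":0,"wz":0},{"tx":0,"ty":0,"tz":0,"wx":0,"wy":0,"wz":0},{"tx":0,"ty":0,"tz":0,"wx":0,"wy":0,"wz":0},{"tx":0,"ty":0,"tz":0,"wx":0,"wy":0,"wz":0},{"tx":0,"ty":0,"tz":0,"wx":0,"wy":0,"wz":0},{"tx":0,"ty":0,"tz":0,"wx":0,"wy":0,"wz":0},{"tx":0,"ty":0,"tz":0,"wx":0,"wy":0,"wz":0},{"tx":0,"ty":0,"tz":0,"wx":0,"wy":0,"wz":0}]'
python3 d.py 597 -10.1 74 177.1
```

```text
time_s: 4.9
position: [596.3, -10.7, 75.0]
orientation: [180.0, 0.0, 176.8]
force: [-1.9, 2.3, 5.5]
opening: 30.9
finger_force: 58.8
time_s: 5.9
position: [596.3, -10.7, 75.0]
orientation: [180.0, 0.0, 176.8]
force: [-1.2, 2.9, 6.7]
opening: 30.7
finger_force: 58.8
t 5.9 pos [596.3 -10.7  75. ] [180.    0.  176.8] shift [-0.6  0.6  1. ] turn [ 0.   0.  -0.3] F [-1.2  2.9  6.7]
```

```bash

python3 -m creep '[{"tx":0.2,"ty":0.3,"tz":-0.5,"wx":0,"wy":0,"wz":0},{"tx":0.4,"ty":0.3,"tz":-1,"wx":0,"wy":0,"wz":0},{"tx":0.5,"ty":0.3,"tz":-1.5,"wx":0,"wy":0,"wz":0},{"tx":0.7,"ty":0.3,"tz":-2,"wx":0,"wy":0,"wz":0},{"tx":0.8,"ty":0.3,"tz":-2.5,"wx":0,"wy":0,"wz":0},{"tx":1,"ty":0.3,"tz":-3,"wx":0,"wy":0,"wz":0},{"tx":1,"ty":0.3,"tz":-3,"wx":0,"wy":0,"wz":0},{"tx":1,"ty":0.3,"tz":-3,"wx":0,"wy":0,"wz":0}]'
python3 d.py 597 -10.1 74 177.1
```

```text
time_s: 6.9
position: [594.9, -10.4, 76.4]
orientation: [179.9, -0.0, 176.8]
force: [3.1, 4.2, -5.0]
opening: 30.3
finger_force: 59.6
t 6.9 pos [594.9 -10.4  76.4] [179.9  -0.  176.8] shift [-2.1  0.4  2.4] turn [ 0.1 -0.  -0.3] F [ 3.1  4.2 -5. ]
```

```bash
cat > guard.py <<'E'
import sys; from plant import readout; import numpy as np
s=readout.get_state(); z=s["position"][2]; F=s["force"]
sl=np.clip((z-75.2)/52+np.sin(-.35),-1,1); th=np.arcsin(sl); l=th+.35
ex=-F[2]-(5+5*l)*np.cos(th)-float(sys.argv[1])
print(f'## t {s["time_s"]:.1f} z {z:.2f} x {s["position"][0]:.2f} lift {l:.3f} F {F.round(1)} excess {ex:.2f}')
sys.exit(ex>1.5)
E
python3 -m creep '[{"tx":0.3,"ty":0,"tz":-1,"wx":0,"wy":0,"wz":0},{"tx":0.6,"ty":0,"tz":-2,"wx":0,"wy":0,"wz":0},{"tx":0.9,"ty":0,"tz":-3,"wx":0,"wy":0,"wz":0},{"tx":1.1,"ty":0,"tz":-4,"wx":0,"wy":0,"wz":0},{"tx":1.1,"ty":0,"tz":-4,"wx":0,"wy":0,"wz":0},{"tx":1.1,"ty":0,"tz":-4,"wx":0,"wy":0,"wz":0},{"tx":1.1,"ty":0,"tz":-4,"wx":0,"wy":0,"wz":0},{"tx":1.1,"ty":0,"tz":-4,"wx":0,"wy":0,"wz":0}]' >/dev/null; python3 guard.py 0
python3 -m creep '[{"tx":0,"ty":0,"tz":-0.3,"wx":0,"wy":0,"wz":0},{"tx":0.1,"ty":0,"tz":-0.6,"wx":0,"wy":0,"wz":0},{"tx":0.2,"ty":0,"tz":-1,"wx":0,"wy":0,"wz":0},{"tx":0.2,"ty":0,"tz":-1,"wx":0,"wy":0,"wz":0},{"tx":0.2,"ty":0,"tz":-1,"wx":0,"wy":0,"wz":0},{"tx":0.2,"ty":0,"tz":-1,"wx":0,"wy":0,"wz":0},{"tx":0.2,"ty":0,"tz":-1,"wx":0,"wy":0,"wz":0},{"tx":0.2,"ty":0,"tz":-1,"wx":0,"wy":0,"wz":0}]' >/dev/null; python3 guard.py 0
```

```text
## t 7.9 z 80.13 x 593.64 lift 0.099 F [ 3.9  4.  -5.6] excess 0.31
## t 8.9 z 81.05 x 593.36 lift 0.117 F [ 3.1  4.3 -6.2] excess 0.74False
False
```

```bash

python3 -m creep '[{"tx":0,"ty":0,"tz":-0.3,"wx":0,"wy":0,"wz":0},{"tx":0.1,"ty":0,"tz":-0.6,"wx":0,"wy":0,"wz":0},{"tx":0.1,"ty":0,"tz":-1,"wx":0,"wy":0,"wz":0},{"tx":0.1,"ty":0,"tz":-1,"wx":0,"wy":0,"wz":0},{"tx":0.1,"ty":0,"tz":-1,"wx":0,"wy":0,"wz":0},{"tx":0.1,"ty":0,"tz":-1,"wx":0,"wy":0,"wz":0},{"tx":0.1,"ty":0,"tz":-1,"wx":0,"wy":0,"wz":0},{"tx":0.1,"ty":0,"tz":-1,"wx":0,"wy":0,"wz":0}]' >/dev/null; python3 guard.py 0 &&
python3 -m creep '[{"tx":0,"ty":0,"tz":-0.3,"wx":0,"wy":0,"wz":0},{"tx":0.1,"ty":0,"tz":-0.6,"wx":0,"wy":0,"wz":0},{"tx":0.2,"ty":0,"tz":-1,"wx":0,"wy":0,"wz":0},{"tx":0.2,"ty":0,"tz":-1,"wx":0,"wy":0,"wz":0},{"tx":0.2,"ty":0,"tz":-1,"wx":0,"wy":0,"wz":0},{"tx":0.2,"ty":0,"tz":-1,"wx":0,"wy":0,"wz":0},{"tx":0.2,"ty":0,"tz":-1,"wx":0,"wy":0,"wz":0},{"tx":0.2,"ty":0,"tz":-1,"wx":0,"wy":0,"wz":0}]' >/dev/null && python3 guard.py 0 &&
python3 -m creep '[{"tx":0,"ty":0,"tz":-0.3,"wx":0,"wy":0,"wz":0},{"tx":0.1,"ty":0,"tz":-0.6,"wx":0,"wy":0,"wz":0},{"tx":0.1,"ty":0,"tz":-1,"wx":0,"wy":0,"wz":0},{"tx":0.1,"ty":0,"tz":-1,"wx":0,"wy":0,"wz":0},{"tx":0.1,"ty":0,"tz":-1,"wx":0,"wy":0,"wz":0},{"tx":0.1,"ty":0,"tz":-1,"wx":0,"wy":0,"wz":0},{"tx":0.1,"ty":0,"tz":-1,"wx":0,"wy":0,"wz":0},{"tx":0.1,"ty":0,"tz":-1,"wx":0,"wy":0,"wz":0}]' >/dev/null && python3 guard.py 0 &&
python3 -m creep '[{"tx":0,"ty":0,"tz":-0.3,"wx":0,"wy":0,"wz":0},{"tx":0.1,"ty":0,"tz":-0.6,"wx":0,"wy":0,"wz":0},{"tx":0.1,"ty":0,"tz":-1,"wx":0,"wy":0,"wz":0},{"tx":0.1,"ty":0,"tz":-1,"wx":0,"wy":0,"wz":0},{"tx":0.1,"ty":0,"tz":-1,"wx":0,"wy":0,"wz":0},{"tx":0.1,"ty":0,"tz":-1,"wx":0,"wy":0,"wz":0},{"tx":0.1,"ty":0,"tz":-1,"wx":0,"wy":0,"wz":0},{"tx":0.1,"ty":0,"tz":-1,"wx":0,"wy":0,"wz":0}]' >/dev/null && python3 guard.py 0 &&
python3 -m creep '[{"tx":0,"ty":0,"tz":-0.3,"wx":0,"wy":0,"wz":0},{"tx":0.1,"ty":0,"tz":-0.6,"wx":0,"wy":0,"wz":0},{"tx":0.1,"ty":0,"tz":-1,"wx":0,"wy":0,"wz":0},{"tx":0.1,"ty":0,"tz":-1,"wx":0,"wy":0,"wz":0},{"tx":0.1,"ty":0,"tz":-1,"wx":0,"wy":0,"wz":0},{"tx":0.1,"ty":0,"tz":-1,"wx":0,"wy":0,"wz":0},{"tx":0.1,"ty":0,"tz":-1,"wx":0,"wy":0,"wz":0},{"tx":0.1,"ty":0,"tz":-1,"wx":0,"wy":0,"wz":0}]' >/dev/null && python3 guard.py 0
```

```text
## t 9.9 z 81.92 x 593.10 lift 0.135 F [ 4.6  4.4 -6.1] excess 0.54False
```

```bash
sed -i 's/sys.exit(ex>1.5)/sys.exit(int(ex>1.5))/' guard.py
python3 -m creep '[{"tx":-0.1,"ty":0,"tz":-0.3,"wx":0,"wy":0,"wz":0},{"tx":-0.2,"ty":0,"tz":-0.6,"wx":0,"wy":0,"wz":0},{"tx":-0.2,"ty":0,"tz":-1,"wx":0,"wy":0,"wz":0},{"tx":-0.2,"ty":0,"tz":-1,"wx":0,"wy":0,"wz":0},{"tx":-0.2,"ty":0,"tz":-1,"wx":0,"wy":0,"wz":0},{"tx":-0.2,"ty":0,"tz":-1,"wx":0,"wy":0,"wz":0},{"tx":-0.2,"ty":0,"tz":-1,"wx":0,"wy":0,"wz":0},{"tx":-0.2,"ty":0,"tz":-1,"wx":0,"wy":0,"wz":0}]' >/dev/null; python3 guard.py 0 &&
python3 -m creep '[{"tx":0,"ty":0,"tz":-0.3,"wx":0,"wy":0,"wz":0},{"tx":0.1,"ty":0,"tz":-0.6,"wx":0,"wy":0,"wz":0},{"tx":0.1,"ty":0,"tz":-1,"wx":0,"wy":0,"wz":0},{"tx":0.1,"ty":0,"tz":-1,"wx":0,"wy":0,"wz":0},{"tx":0.1,"ty":0,"tz":-1,"wx":0,"wy":0,"wz":0},{"tx":0.1,"ty":0,"tz":-1,"wx":0,"wy":0,"wz":0},{"tx":0.1,"ty":0,"tz":-1,"wx":0,"wy":0,"wz":0},{"tx":0.1,"ty":0,"tz":-1,"wx":0,"wy":0,"wz":0}]' >/dev/null ; python3 guard.py 0 &&
python3 -m creep '[{"tx":0,"ty":0,"tz":-0.3,"wx":0,"wy":0,"wz":0},{"tx":0.1,"ty":0,"tz":-0.6,"wx":0,"wy":0,"wz":0},{"tx":0.1,"ty":0,"tz":-1,"wx":0,"wy":0,"wz":0},{"tx":0.1,"ty":0,"tz":-1,"wx":0,"wy":0,"wz":0},{"tx":0.1,"ty":0,"tz":-1,"wx":0,"wy":0,"wz":0},{"tx":0.1,"ty":0,"tz":-1,"wx":0,"wy":0,"wz":0},{"tx":0.1,"ty":0,"tz":-1,"wx":0,"wy":0,"wz":0},{"tx":0.1,"ty":0,"tz":-1,"wx":0,"wy":0,"wz":0}]' >/dev/null && python3 guard.py 0
```

```text
## t 10.9 z 82.70 x 592.91 lift 0.150 F [ 3.8  3.7 -6.3] excess 0.64
## t 11.9 z 83.63 x 592.76 lift 0.168 F [ 3.   4.1 -5.8] excess 0.06
## t 12.9 z 84.35 x 592.63 lift 0.182 F [ 4.8  3.8 -8.1] excess 2.23
```

```bash
cat > avg.py <<'E'
from plant import readout,optics; import numpy as np
a=[]
for i in range(5):
    optics.capture("top"); s=readout.get_state(); a.append(np.r_[s["position"],s["force"]])
print("AVG t",s["time_s"],np.mean(a,0).round(2),"sd",np.std(a,0).round(2))
E
python3 avg.py
python3 -m creep '[{"tx":0,"ty":0,"tz":-0.2,"wx":0,"wy":0,"wz":0},{"tx":0,"ty":0,"tz":-0.4,"wx":0,"wy":0,"wz":0},{"tx":0,"ty":0,"tz":-0.4,"wx":0,"wy":0,"wz":0},{"tx":0,"ty":0,"tz":-0.4,"wx":0,"wy":0,"wz":0},{"tx":0,"ty":0,"tz":-0.4,"wx":0,"wy":0,"wz":0},{"tx":0,"ty":0,"tz":-0.4,"wx":0,"wy":0,"wz":0},{"tx":0,"ty":0,"tz":-0.4,"wx":0,"wy":0,"wz":0},{"tx":0,"ty":0,"tz":-0.4,"wx":0,"wy":0,"wz":0}]' >/dev/null; python3 avg.py
```

```text
AVG t 13.15 [592.64 -10.16  84.37   3.29   3.83  -8.09] sd [0.01 0.01 0.01 0.46 0.31 0.13]
AVG t 14.4 [592.62 -10.16  84.56   4.22   4.1   -8.63] sd [0.01 0.02 0.02 0.58 0.38 0.56]
```

```bash

python3 -m creep '[{"tx":0.2,"ty":0,"tz":0,"wx":0,"wy":0,"wz":0},{"tx":0.4,"ty":0,"tz":0,"wx":0,"wy":0,"wz":0.1},{"tx":0.6,"ty":0,"tz":0,"wx":0,"wy":0,"wz":0.2},{"tx":0.8,"ty":0,"tz":0,"wx":0,"wy":0,"wz":0.3},{"tx":0.8,"ty":0,"tz":0,"wx":0,"wy":0,"wz":0.3},{"tx":0.8,"ty":0,"tz":0,"wx":0,"wy":0,"wz":0.3},{"tx":0.8,"ty":0,"tz":0,"wx":0,"wy":0,"wz":0.3},{"tx":0.8,"ty":0,"tz":0,"wx":0,"wy":0,"wz":0.3}]' >/dev/null; python3 avg.py
```

```text
AVG t 15.65 [592.59 -10.13  84.72   5.14   4.45  -9.55] sd [0.01 0.01 0.01 0.38 0.39 0.23]
```

```bash

python3 -m creep '[{"tx":-0.4,"ty":0,"tz":0,"wx":0,"wy":0,"wz":0},{"tx":-0.8,"ty":0,"tz":0,"wx":0,"wy":0,"wz":-0.1},{"tx":-1.2,"ty":0,"tz":0,"wx":0,"wy":0,"wz":-0.2},{"tx":-1.6,"ty":0,"tz":0,"wx":0,"wy":0,"wz":-0.3},{"tx":-2,"ty":0,"tz":0,"wx":0,"wy":0,"wz":-0.3},{"tx":-2.4,"ty":0,"tz":0,"wx":0,"wy":0,"wz":-0.3},{"tx":-2.4,"ty":0,"tz":0,"wx":0,"wy":0,"wz":-0.3},{"tx":-2.4,"ty":0,"tz":0,"wx":0,"wy":0,"wz":-0.3}]' >/dev/null; python3 avg.py
```

```text
AVG t 16.9 [ 5.9284e+02 -1.0310e+01  8.4980e+01  2.0000e-01  5.2700e+00 -1.0900e+01] sd [0.01 0.01 0.02 0.15 0.49 0.36]
```

```bash

python3 -m creep '[{"tx":0,"ty":0,"tz":0.4,"wx":0,"wy":0,"wz":0},{"tx":0,"ty":0,"tz":0.8,"wx":0,"wy":0,"wz":0},{"tx":0,"ty":0,"tz":1.2,"wx":0,"wy":0,"wz":0},{"tx":0.3,"ty":0,"tz":1.2,"wx":0,"wy":0,"wz":0},{"tx":0.6,"ty":0,"tz":1.2,"wx":0,"wy":0,"wz":0},{"tx":0.8,"ty":0,"tz":1.2,"wx":0,"wy":0,"wz":0},{"tx":0.8,"ty":0,"tz":1.2,"wx":0,"wy":0,"wz":0},{"tx":0.8,"ty":0,"tz":1.2,"wx":0,"wy":0,"wz":0}]' >/dev/null; python3 avg.py
```

```text
AVG t 18.15 [ 5.9375e+02 -1.0660e+01  8.4870e+01 -1.4000e-01  5.0000e+00 -1.1020e+01] sd [0.02 0.   0.02 0.33 0.45 0.37]
```

```bash

python3 -m creep '[{"tx":0,"ty":0,"tz":0.7,"wx":0,"wy":0,"wz":0},{"tx":0,"ty":0,"tz":1.3,"wx":0,"wy":0,"wz":0},{"tx":0,"ty":0,"tz":1.3,"wx":0,"wy":0,"wz":0},{"tx":0,"ty":0,"tz":1.3,"wx":0,"wy":0,"wz":0},{"tx":0,"ty":0,"tz":1.3,"wx":0,"wy":0,"wz":0},{"tx":0,"ty":0,"tz":1.3,"wx":0,"wy":0,"wz":0},{"tx":0,"ty":0,"tz":1.3,"wx":0,"wy":0,"wz":0},{"tx":0,"ty":0,"tz":1.3,"wx":0,"wy":0,"wz":0}]' >/dev/null; python3 avg.py
```

```text
AVG t 19.4 [593.9  -10.69  84.2   -1.     5.36  -7.73] sd [0.01 0.01 0.01 0.63 0.73 0.42]
```

```bash

python3 -m creep '[{"tx":0.5,"ty":0,"tz":0,"wx":0,"wy":0,"wz":0.1},{"tx":1,"ty":0,"tz":0,"wx":0,"wy":0,"wz":0.3},{"tx":1.5,"ty":0,"tz":0,"wx":0,"wy":0,"wz":0.5},{"tx":2,"ty":0,"tz":0,"wx":0,"wy":0,"wz":0.8},{"tx":2.4,"ty":0,"tz":0,"wx":0,"wy":0,"wz":1},{"tx":2.4,"ty":0,"tz":0,"wx":0,"wy":0,"wz":1},{"tx":2.4,"ty":0,"tz":0,"wx":0,"wy":0,"wz":1},{"tx":2.4,"ty":0,"tz":0,"wx":0,"wy":0,"wz":1}]' >/dev/null; python3 avg.py
```

```text
AVG t 20.65 [593.83 -10.58  84.75   3.01   5.54 -10.04] sd [0.02 0.01 0.01 0.52 0.58 0.54]
```

```bash

python3 -m creep '[{"tx":0,"ty":0,"tz":0.5,"wx":0,"wy":0,"wz":0},{"tx":0,"ty":0,"tz":0.5,"wx":0,"wy":0,"wz":0},{"tx":0,"ty":0,"tz":0.5,"wx":0,"wy":0,"wz":0},{"tx":0,"ty":0,"tz":0.5,"wx":0,"wy":0,"wz":0},{"tx":0,"ty":0,"tz":0.5,"wx":0,"wy":0,"wz":0},{"tx":0,"ty":0,"tz":0.5,"wx":0,"wy":0,"wz":0},{"tx":0,"ty":0,"tz":0.5,"wx":0,"wy":0,"wz":0},{"tx":0,"ty":0,"tz":0.5,"wx":0,"wy":0,"wz":0}]' >/dev/null; python3 avg.py; python3 -c "
from plant import readout
s=readout.get_state();print(s['orientation'],s['wrist_torque'],s['joint_positions'],s['opening'])"
```

```text
AVG t 21.9 [593.88 -10.59  84.5    2.17   5.57  -8.6 ] sd [0.01 0.01 0.01 0.57 0.46 0.48]
[179.98940768   0.22955772 175.8481502 ] [ 0.92318908 -0.31523029  0.16737561] [-5.22913663e+00  2.42470431e+01  1.03610642e+02  1.89389450e-02
  5.19129982e+01 -9.10889609e+01] 30.50214982095794
```

```bash

python3 -m creep '[{"tx":0.3,"ty":0,"tz":0.1,"wx":0,"wy":0,"wz":0},{"tx":0.6,"ty":0,"tz":0.2,"wx":0,"wy":0,"wz":0},{"tx":0.9,"ty":0,"tz":0.3,"wx":0,"wy":0,"wz":0},{"tx":1.2,"ty":0,"tz":0.4,"wx":0,"wy":0,"wz":0},{"tx":1.2,"ty":0,"tz":0.4,"wx":0,"wy":0,"wz":0},{"tx":1.2,"ty":0,"tz":0.4,"wx":0,"wy":0,"wz":0},{"tx":1.2,"ty":0,"tz":0.4,"wx":0,"wy":0,"wz":0},{"tx":1.2,"ty":0,"tz":0.4,"wx":0,"wy":0,"wz":0}]' >/dev/null; python3 avg.py
```

```text
AVG t 23.15 [593.64 -10.48  84.52   3.94   5.43  -8.85] sd [0.02 0.01 0.02 0.65 0.49 0.21]
```

```bash

python3 -m creep '[{"tx":0,"ty":0,"tz":0.4,"wx":0,"wy":0,"wz":0},{"tx":0,"ty":0,"tz":0.8,"wx":0,"wy":0,"wz":0},{"tx":0.3,"ty":0,"tz":0.8,"wx":0,"wy":0,"wz":0},{"tx":0.6,"ty":0,"tz":0.9,"wx":0,"wy":0,"wz":0},{"tx":0.9,"ty":0,"tz":1,"wx":0,"wy":0,"wz":0},{"tx":1,"ty":0,"tz":1,"wx":0,"wy":0,"wz":0},{"tx":1,"ty":0,"tz":1,"wx":0,"wy":0,"wz":0},{"tx":1,"ty":0,"tz":1,"wx":0,"wy":0,"wz":0}]' >/dev/null; python3 avg.py
```

```text
AVG t 24.4 [592.83 -10.15  83.98   3.08   6.19  -6.93] sd [0.02 0.02 0.01 0.22 0.54 0.76]
```

```bash

python3 -m creep '[{"tx":0.3,"ty":0,"tz":0,"wx":0,"wy":0,"wz":0.1},{"tx":0.6,"ty":0,"tz":0.1,"wx":0,"wy":0,"wz":0.2},{"tx":0.9,"ty":0,"tz":0.2,"wx":0,"wy":0,"wz":0.3},{"tx":1.2,"ty":0,"tz":0.3,"wx":0,"wy":0,"wz":0.3},{"tx":1.2,"ty":0,"tz":0.3,"wx":0,"wy":0,"wz":0.3},{"tx":1.2,"ty":0,"tz":0.3,"wx":0,"wy":0,"wz":0.3},{"tx":1.2,"ty":0,"tz":0.3,"wx":0,"wy":0,"wz":0.3},{"tx":1.2,"ty":0,"tz":0.3,"wx":0,"wy":0,"wz":0.3}]' >/dev/null; python3 avg.py
```

```text
AVG t 25.65 [592.02  -9.8   83.87   3.6    7.26  -6.78] sd [0.02 0.01 0.02 0.54 0.77 0.68]
```

```bash

python3 -m creep '[{"tx":0.4,"ty":0.1,"tz":0,"wx":0,"wy":0,"wz":0.1},{"tx":0.8,"ty":0.2,"tz":0,"wx":0,"wy":0,"wz":0.3},{"tx":1.2,"ty":0.4,"tz":0,"wx":0,"wy":0,"wz":0.5},{"tx":1.5,"ty":0.6,"tz":0,"wx":0,"wy":0,"wz":0.7},{"tx":1.5,"ty":0.6,"tz":0,"wx":0,"wy":0,"wz":0.7},{"tx":1.5,"ty":0.6,"tz":0,"wx":0,"wy":0,"wz":0.7},{"tx":1.5,"ty":0.6,"tz":0,"wx":0,"wy":0,"wz":0.7},{"tx":1.5,"ty":0.6,"tz":0,"wx":0,"wy":0,"wz":0.7}]' >/dev/null; python3 avg.py
```

```text
AVG t 26.9 [590.57  -9.07  83.88   3.31   7.    -6.55] sd [0.02 0.01 0.01 0.37 0.46 0.33]
```

```bash

python3 -m creep '[{"tx":4.3,"ty":1.9,"tz":0,"wx":0,"wy":0,"wz":2},{"tx":8.6,"ty":3.9,"tz":0,"wx":0,"wy":0,"wz":4},{"tx":12.8,"ty":6,"tz":0,"wx":0,"wy":0,"wz":6},{"tx":16.9,"ty":8.3,"tz":0,"wx":0,"wy":0,"wz":8},{"tx":20.9,"ty":10.8,"tz":0,"wx":0,"wy":0,"wz":10},{"tx":24.9,"ty":13.3,"tz":0,"wx":0,"wy":0,"wz":12},{"tx":28.7,"ty":16.1,"tz":0,"wx":0,"wy":0,"wz":14},{"tx":32.5,"ty":18.9,"tz":0,"wx":0,"wy":0,"wz":16}]' >/dev/null; python3 avg.py; python3 d.py 597 -10 74 177
```

```text
AVG t 28.15 [560.14  12.29  84.01   4.     5.68  -7.51] sd [0.12 0.11 0.01 0.37 0.35 0.68]
t 28.15 pos [560.3  12.2  84. ] [179.8   0.4 158.8] shift [-42.2  -7.5  10.3] turn [  0.1   0.5 -18.2] F [ 3.7  5.8 -7.9]
```

```bash

python3 -m creep '[{"tx":6.3,"ty":2.8,"tz":1,"wx":0,"wy":0,"wz":3},{"tx":12.4,"ty":5.8,"tz":2,"wx":0,"wy":0,"wz":6},{"tx":18.4,"ty":9.2,"tz":3,"wx":0,"wy":0,"wz":9},{"tx":24.1,"ty":12.9,"tz":4,"wx":0,"wy":0,"wz":12},{"tx":29.6,"ty":16.9,"tz":5,"wx":0,"wy":0,"wz":15},{"tx":34.9,"ty":21.1,"tz":6,"wx":0,"wy":0,"wz":18},{"tx":40,"ty":25.6,"tz":7,"wx":0,"wy":0,"wz":21},{"tx":44.8,"ty":30.4,"tz":8,"wx":0,"wy":0,"wz":24}]' >/dev/null; python3 avg.py; python3 d.py 597 -10 74 177
```

```text
AVG t 29.4 [529.44  56.4   76.02   4.08   3.51  -5.52] sd [0.04 0.13 0.09 0.69 0.46 0.47]
t 29.4 pos [529.5  56.3  75.9] [179.7   0.3 134.9] shift [-94.6   1.    2.5] turn [  0.2   0.4 -42.1] F [ 4.8  3.1 -6.2]
```

```bash

python3 -m creep '[{"tx":6.5,"ty":2.7,"tz":0,"wx":0,"wy":0,"wz":3},{"tx":12.8,"ty":5.8,"tz":0,"wx":0,"wy":0,"wz":6},{"tx":18.9,"ty":9.2,"tz":0,"wx":0,"wy":0,"wz":9},{"tx":24.9,"ty":12.9,"tz":0,"wx":0,"wy":0,"wz":12},{"tx":30.7,"ty":16.9,"tz":0,"wx":0,"wy":0,"wz":15},{"tx":36.2,"ty":21.3,"tz":0,"wx":0,"wy":0,"wz":18},{"tx":41.5,"ty":25.9,"tz":0,"wx":0,"wy":0,"wz":21},{"tx":46.6,"ty":30.7,"tz":0,"wx":0,"wy":0,"wz":24}]' >/dev/null; python3 avg.py
python3 -m creep '[{"tx":6.5,"ty":2.7,"tz":0,"wx":0,"wy":0,"wz":3},{"tx":12.8,"ty":5.8,"tz":0,"wx":0,"wy":0,"wz":6},{"tx":18.9,"ty":9.2,"tz":0,"wx":0,"wy":0,"wz":9},{"tx":24.9,"ty":12.9,"tz":0,"wx":0,"wy":0,"wz":12},{"tx":30.7,"ty":16.9,"tz":0,"wx":0,"wy":0,"wz":15},{"tx":36.2,"ty":21.3,"tz":0,"wx":0,"wy":0,"wz":18},{"tx":41.5,"ty":25.9,"tz":0,"wx":0,"wy":0,"wz":21},{"tx":41.5,"ty":25.9,"tz":0,"wx":0,"wy":0,"wz":21}]' >/dev/null; python3 avg.py; python3 d.py 522 165 74 87
```

```text
AVG t 30.65 [517.61 110.95  75.39   4.7    1.56  -4.54] sd [0.02 0.15 0.06 0.51 0.62 1.02]
AVG t 31.9 [5.2605e+02 1.5886e+02 7.5160e+01 4.4500e+00 4.0000e-02 3.4000e-01] sd [0.02 0.02 0.02 0.69 0.4  1.39]
t 31.9 pos [526.  158.9  75.1] [179.8   0.   89.8] shift [ 6.1 -4.   1.1] turn [ 0.2 -0.   2.8] F [ 5.2 -0.6  2.6]
```

```bash

python3 -m creep '[{"tx":0,"ty":0,"tz":0,"wx":0,"wy":0,"wz":0},{"tx":0,"ty":0,"tz":0,"wx":0,"wy":0,"wz":0},{"tx":0,"ty":0,"tz":0,"wx":0,"wy":0,"wz":0},{"tx":0,"ty":0,"tz":0,"wx":0,"wy":0,"wz":0},{"tx":0,"ty":0,"tz":0,"wx":0,"wy":0,"wz":0},{"tx":0,"ty":0,"tz":0,"wx":0,"wy":0,"wz":0},{"tx":0,"ty":0,"tz":0,"wx":0,"wy":0,"wz":0},{"tx":0,"ty":0,"tz":0,"wx":0,"wy":0,"wz":0}]' -1
python3 -m creep '[{"tx":0,"ty":0,"tz":-5,"wx":0,"wy":0,"wz":0},{"tx":0,"ty":0,"tz":-15,"wx":0,"wy":0,"wz":0},{"tx":0,"ty":0,"tz":-30,"wx":0,"wy":0,"wz":0},{"tx":0,"ty":0,"tz":-50,"wx":0,"wy":0,"wz":0},{"tx":0,"ty":0,"tz":-75,"wx":0,"wy":0,"wz":0},{"tx":0,"ty":0,"tz":-100,"wx":0,"wy":0,"wz":0},{"tx":0,"ty":0,"tz":-120,"wx":0,"wy":0,"wz":0},{"tx":0,"ty":0,"tz":-130,"wx":0,"wy":0,"wz":0}]'
python3 -m creep '[{"tx":15,"ty":0,"tz":0,"wx":0,"wy":0,"wz":0},{"tx":40,"ty":0,"tz":0,"wx":0,"wy":0,"wz":0},{"tx":70,"ty":0,"tz":0,"wx":0,"wy":0,"wz":0},{"tx":100,"ty":0,"tz":0,"wx":0,"wy":0,"wz":0},{"tx":120,"ty":0,"tz":0,"wx":0,"wy":0,"wz":0},{"tx":130,"ty":0,"tz":0,"wx":0,"wy":0,"wz":0},{"tx":130,"ty":0,"tz":0,"wx":0,"wy":0,"wz":0},{"tx":130,"ty":0,"tz":0,"wx":0,"wy":0,"wz":0}]'
python3 - <<'E'
from h import *
o=[cv2.resize(optics.capture(c)[60:350,150:440,::-1],(400,400),interpolation=cv2.INTER_CUBIC) for c in("scene","top")]
cv2.imwrite("pics/end.png",np.hstack(o))
E
```

```text
time_s: 32.9
position: [524.2, 159.3, 74.0]
orientation: [-180.0, -0.0, 89.8]
force: [-1.3, 0.3, 0.3]
opening: 85.7
finger_force: 0.0
time_s: 33.9
position: [525.3, 159.5, 206.6]
orientation: [179.8, -0.0, 89.8]
force: [0.3, -0.1, 0.1]
opening: 85.3
finger_force: 0.0
time_s: 34.9
position: [524.6, 288.5, 203.8]
orientation: [-180.0, 0.0, 89.8]
force: [-0.3, 0.1, 0.3]
opening: 85.2
finger_force: 0.0
```

View pics/end.png

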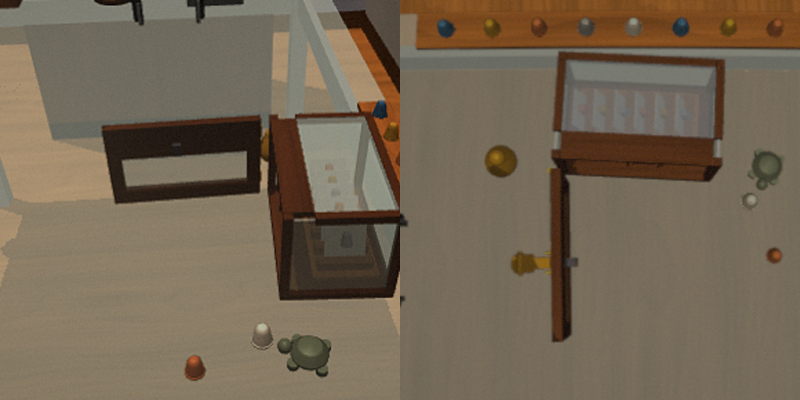

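The door stands square to the case, from about (560,170) to (560,340) in the top crop. The paddle has dropped to rest, the hand is clear, and the thimbles, turtle and weight are where they were.

```bash
python3 -c "
from plant import ticket
print(ticket.finish_job())"
```

```text
the job is handed in; nothing more can be done
None
```

I opened the case door to about 87°, let the paddle drop back to rest, took the hand clear and handed the job in at about 35 s; the hand-in gave no verdict, and by my force readings the latch saw at most about 8 N against its 14 N limit.

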